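# Tidy the coffee table after games night

## Robot

A 6-joint arm with a two-finger parallel gripper is mounted at the origin on the work surface. World frame = base frame: x ahead of the robot, y to its left, z up, the work surface at z = 0. Lengths are in m, angles in degrees, forces in N, time in s.
With the tool pointing down it reaches from about 0.3 to 0.75 m from the base axis. Payload 8.5 kg.
Tool frame: the origin (TCP) lies midway between the tips of the shut fingers; the grasp point (between the pads) lies 19 mm behind it; z points along the fingers, y is the line along which they close (so a half turn about z gives the same grasp; the last joint's range is limited). The gripper opens to 85 mm and grips with 20 to 120 N. Pads are 22 mm wide; open, the fingers measure 114 mm over their backs; the gripper's body (76 mm by 85 mm) begins 54 mm behind the grasp point. The pads swing forward as they close: fully open they stand 13 mm farther back than shut.
Start: joints at [-88.31, 21.807, 74.336, -0, 83.858, -12.336], TCP at [0.133, -0.534, 0.198] pointing down, gripper open.
Joint ranges: [-178.18, 178.18], [-50.72, 133.34], [12.68, 142.11], [-81.47, 261.47], [9.98, 163.14], [-165.26, 165.26]. Speed limits (degrees/s): [136.94, 136.94, 180, 180, 180, 180].

## Interface

Orientations are given as a 3x3 rotation matrix whose columns are the frame's x, y, z axes.
In Python, from rig import monitor, optics, close_job, models gives the robot as it stands.
- The arm moves only by the tool step_arm, never from a script. Its arguments are lists of equal length, an entry for each row: "fingers": the closure, from -1 (fully open) to 1 (shut); "travel": the shift along the tool's x, y, z scaled (see below), a list of three; "twist": the turn about the tool's z scaled (see below). In form: {"fingers": [fingers, ...], "travel": [[tx, ty, tz], ...], "twist": [twist, ...]}. A call has 1 to 10 rows; each row shifts and turns the commanded pose from where the row before left it, along the tool's axes as they then stand; what a row does not reach is not made up. The controller multiplies each number of a shift by 100 mm and each number of a turn by pi rad. A row lasts 1/8 s, in which the tool goes at most 62.5 mm and 10.7 degrees, less where a joint would pass 70% of its speed; a pose out of reach is approached as far as the arm can. A call with a number of a shift or a turn outside -1 to 1 is refused whole. A call with a gripper value outside its range is refused whole. The fingers move at their own pace and stop on an object; "force" is the grip in N (left out, the last holds). Time passes only in rows, so rows that do not move let the fingers close. It gives the time, the measured TCP pose, the force, the opening and the grip force at its end, in the units of the state.
- monitor.observe(): the state, without advancing time (a new reading comes with each control period).
- optics.get_image(name): name is "scene" or "top"; returns (picture, depth): 480x640x3 uint8, blue, green, red; 480x640 float32, m along the optical axis (not along the pixel's ray), 0 where there is no reading.
- optics.get_calibration(name): a dict with "vertical_fov" (degrees; the focal length in pixels is half the picture's height over the tangent of half this angle, whatever the lens; pixels are square), "cx", "cy" (the principal point, pixels), "world_from_camera" (4x4, takes a point from camera to world coordinates). Camera axes: x right, y up, looking along -z (the intrinsics and any distortion apply to the point x, -y, -z); pixel columns grow to the right and rows downward; lengths in m; the calibration is good to about 2 mm. A picture is of the moment at which its call begins. get_calibration takes no time and is no camera call.
- close_job(): hands the job in; it is judged then, once.
Trained networks look in the newest picture that a camera, given by its name, has taken for a name from the list of things; names that differ only in an ending like _2 or _b are one class to them, and where a whole thing is asked for, a point or a joint stands for the part that bears it (a point fixed in the world has none). Each returns a list of dicts, best first, with "confidence" (0 to 1); they miss things now and then, are a little off and sometimes report something else, mostly with a low value. They report only what shows in the picture. A call takes as long as a camera call. They do not tell look-alikes from the thing itself.
- models.trace(camera, query): "mask" (480x640 bool, what is visible of it) and "point" ([column, row] in pixels, amid what is visible of it).
- models.landmark_of(camera, query): "point" ([column, row] in pixels: a listed point, or the origin of a listed thing).
The state is a dict: "time_s": time; "q": joint angles; "qvel": joint speeds; "joint_efforts": joint torques, N m; "position": TCP position; "tool_rot": TCP orientation; "ft_force": force on the tool from outside, world axes, zero at the start; "wrist_torque": the same for the moment, N m; "grip_width": finger opening in m; "gripper_force": force on a finger pad.
Only numpy, scipy, OpenCV 4.12 (cv2) and the standard library are available. Lean on these libraries where they do the work, as an engineer would, in place of code of your own. Each camera call takes 0.05 s, during which the arm holds its last target. There are 200 camera calls.

## Task

Tidy the coffee table: lay both remote controls flat, keys up, on the floor of the wicker basket, side by side and not on top of one another; lay the box of cards flat (the same way up) in the large bay of the wooden games tray and stand the chess castle upright in its small bay; and stand the candle glass upright in the middle of the cork coaster. Do not tip the candle glass over on the way, leave the cup and the potted plant where they are, and let go of everything at the end.

Things in the scene. Friction and masses are not known exactly. Their poses are not given: they have to be found in the camera images.
- tv_remote: loose: the longer black remote control, 140 x 40 x 22 mm (length along its x, width along y), lying flat, keys up; origin at the centre of its underside
- player_remote: loose: the shorter black remote control, 100 x 34 x 20 mm (length along its x, width along y), lying flat, keys up; origin at the centre of its underside
- card_box: loose: closed cardboard box of playing cards, rigid, 88 x 62 x 24 mm (length along its x, width along y), lying flat; origin at the centre of its underside
- rook: loose: large pale wooden chess castle (rook), 68 mm tall, standing upright; round foot 38 mm across, narrow waist, round head 32 mm across from 47 to 60 mm above the foot with five small battlements on top; origin at the centre of its underside, z up
- candle: loose: clear straight-sided glass 54 mm across and 65 mm tall with a cream candle in it, open top, standing upright; origin at the centre of its underside, z up
- basket: fixed to the table: open rectangular wicker basket, outside 216 (its x) x 190 (its y) mm, 50 mm high with the braided rim; inside 200 x 174 mm, walls and floor 8 mm thick; origin at the centre of its underside
- tray: fixed to the table: dark wooden games tray, outside 210 (its x) x 150 (its y) mm, walls and divider 6 mm thick and 28 mm high, floor 6 mm thick, one divider across it. Large bay (for the cards) 112 x 138 mm inside, its centre at x = -43 mm, y = 0 of the tray; small bay (for the castle) 80 x 138 mm inside, its centre at x = +59 mm, y = 0. Origin at the centre of the underside
- coaster: fixed to the table: round cork coaster 90 mm across and 5 mm thick; origin at the centre of its underside
- cup: loose bystander, to be left alone: white round ceramic cup without handle, 70 mm across its rim and 62 mm tall; origin at the centre of its underside
- plant: loose bystander, to be left alone: small green succulent in a terracotta pot, 66 mm across and 70 mm tall in all; origin at the centre of its underside. (What else stands on the table is fixed or out of the way at its far edge, beyond x = 0.73 m, and its sides, beyond 0.46 m either way)
Mind the look-alikes: they are no part of the job. Leave any green or yellow look-alike of the player_remote alone.

How it is judged:
By the outcome, as a careful person would: the job done as asked, in the order asked, and still so for the second after the job is handed in, with the robot touching nothing.
It also fails if it takes over 134 s, if anything falls off the work surface, if the arm or the gripper's body presses on something with over 40 N, if the wrist force passes 120 N, or if a joint passes its speed limit or range.

## Working session

There is one attempt and no reset: what is moved stays moved. The work goes in short steps, Python scripts to look and compute and a tool call to move; the robot and the scene stay as the last step left them, time stands still between calls to the robot, and variables do not carry over. Pictures are saved under pics/ and viewed, at most 14 in all, crops included, and the job is handed in when it is done.

Besides the shell and the picture viewer there is one more tool, called after "Call:" by a JSON object that holds its "method" and its "body". step_arm: Moves the arm, as the interface text tells. Its arguments: {"type":"object","properties":{"fingers":{"type":"array","items":{"type":"number"}},"travel":{"type":"array","items":{"type":"array","items":{"type":"number"}}},"twist":{"type":"array","items":{"type":"number"}},"force":{"type":"number"}},"required":["fingers","travel","twist"]}

```bash
ls; mkdir -p pics; cat > h.py <<'E'
import numpy as np, cv2
from rig import monitor, optics, models
def cal(n):
    c=optics.get_calibration(n); f=240/np.tan(np.radians(c['vertical_fov'])/2); return f,c['cx'],c['cy'],np.array(c['world_from_camera']),c
def cloud(n,d):
    f,cx,cy,T,_=cal(n); v,u=np.mgrid[:480,:640]
    p=np.stack([(u-cx)/f*d,-(v-cy)/f*d,-d,np.ones_like(d)],-1)@T.T
    p=p[...,:3]; p[d==0]=np.nan; return p
E
python3 - <<'E'
from h import *
s=monitor.observe(); print({k:np.round(v,3).tolist() for k,v in s.items()})
for n in("scene","top"):
    im,d=optics.get_image(n); cv2.imwrite(f"pics/{n}0.png",im); np.savez(f"{n}0.npz",im=im,d=d); print(n,cal(n))
    for q in "tv_remote player_remote card_box rook candle basket tray coaster cup plant".split():
        P=cloud(n,d)
        for r in models.trace(n,q)[:4]:
            m=r['mask']; pt=P[m]; pt=pt[~np.isnan(pt[:,0])]
            print(q,round(r['confidence'],2),np.round(r['point']),m.sum(),np.round(np.median(pt,0),3) if len(pt) else None,np.round(np.percentile(pt[:,2],97),3) if len(pt) else None)
E
```

```text
pics
{'time_s': 0.0, 'q': [-88.31, 21.842, 74.388, -0.001, 83.858, -12.335], 'qvel': [-0.04, 0.058, 0.032, 0.007, -0.038, -0.004], 'joint_efforts': [-0.001, -44.847, -23.128, -0.0, 0.005, -0.0], 'position': [0.133, -0.533, 0.197], 'tool_rot': [[0.97, 0.242, -0.0], [0.242, -0.97, 0.002], [0.0, -0.001, -1.0]], 'ft_force': [-0.352, -0.145, 0.302], 'wrist_torque': [0.02, 0.03, -0.026], 'gripper_force': 0.0, 'grip_width': 0.085}
scene (np.float64(459.12205874184974), 325.02048667693686, 249.67904934783155, array([[ 0.17837193, -0.58613331,  0.79033613,  1.39978598],
       [ 0.98394596,  0.10150532, -0.14678906, -0.25810486],
       [ 0.00581463,  0.80383109,  0.5948292 ,  0.72159337],
       [ 0.        ,  0.        ,  0.        ,  1.        ]]), {'vertical_fov': 55.19545000967284, 'cx': 325.02048667693686, 'cy': 249.67904934783155, 'world_from_camera': array([[ 0.17837193, -0.58613331,  0.79033613,  1.39978598],
       [ 0.98394596,  0.10150532, -0.14678906, -0.25810486],
       [ 0.00581463,  0.80383109,  0.5948292 ,  0.72159337],
       [ 0.        ,  0.        ,  0.        ,  1.     
[... 1759 characters left out ...]
58.] 477 [ 0.388 -0.547  0.02 ] 0.026
player_remote 0.57 [214. 287.] 449 [0.332 0.186 0.021] 0.026
card_box 0.76 [276. 195.] 730 [0.576 0.01  0.025] 0.031
card_box 0.21 [229. 196.] 184 [0.572 0.131 0.061] 0.073
rook 0.65 [230. 198.] 198 [0.572 0.131 0.061] 0.073
candle 0.83 [232. 149.] 398 [0.697 0.131 0.044] 0.068
basket 0.95 [399. 218.] 5775 [ 0.499 -0.334  0.01 ] 0.052
basket 0.6 [232. 150.] 417 [0.697 0.13  0.044] 0.068
tray 0.58 [145. 245.] 4443 [0.446 0.366 0.008] 0.031
coaster 0.96 [278. 158.] 819 [0.688 0.001 0.006] 0.012
cup 0.95 [323. 151.] 531 [ 0.696 -0.125  0.022] 0.066
plant 0.82 [330. 192.] 471 [ 0.571 -0.134  0.056] 0.07
plant 0.53 [324. 150.] 516 [ 0.696 -0.125  0.021] 0.066
```

```bash
python3 - <<'E'
from h import *
im=np.load('top0.npz')['im']; cv2.imwrite('pics/topc.png',cv2.resize(im[110:330,100:500],None,fx=2,fy=2,interpolation=cv2.INTER_CUBIC))
a=np.load('scene0.npz')['im']; b=a[180:330,110:510]; cv2.imwrite('pics/scenec.png',cv2.resize(b,None,fx=2,fy=2,interpolation=cv2.INTER_CUBIC))
E
```

```text
(no output)
```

View pics/topc.png

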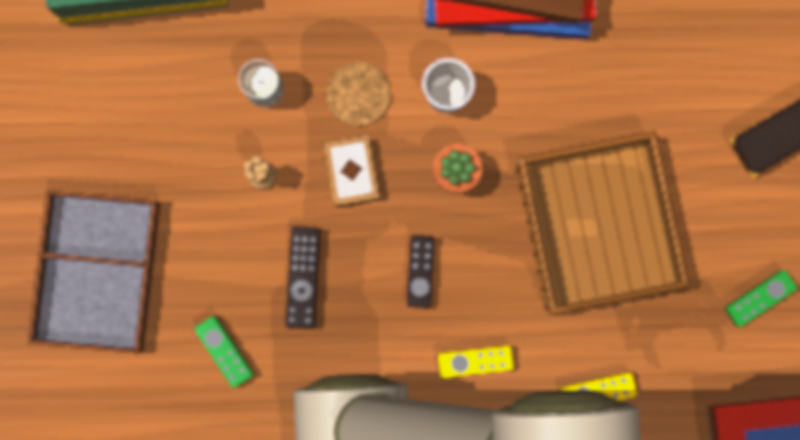

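View pics/scenec.png

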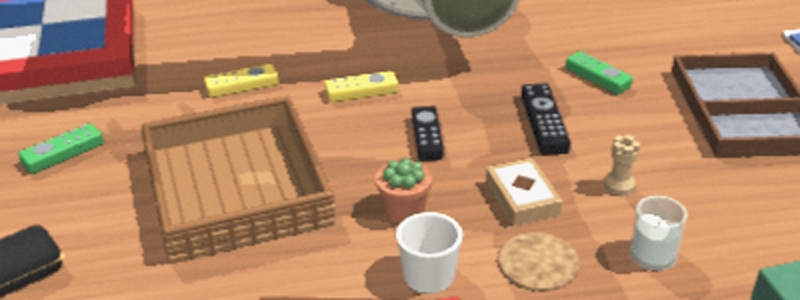

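```bash
cat >> h.py <<'E'
def rect(P,m,lo,hi):
    p=P[m]; p=p[(p[:,2]>lo)&(p[:,2]<hi)]
    if len(p)<15: return None
    (c,(w,h),a)=cv2.minAreaRect((p[:,:2]*1000).astype(np.float32))
    if w<h: w,h,a=h,w,a+90
    return dict(c=np.round(c,1).tolist(),L=round(w),W=round(h),yaw=round((a+90)%180-90,1),med=np.round(np.median(p,0)*1000).tolist(),n=len(p))
def pick(n,q,near):
    best=None
    for r in models.trace(n,q): 
        e=np.hypot(*(np.array(r['point'])-near)) if near is not None else 0
        if best is None or e<best[0]: best=(e,r)
    return best[1] if best else None
E
python3 - <<'E'
from h import *
near={'scene':dict(player_remote=(323,244)),'top':dict(player_remote=(308,247))}
Z=dict(tv_remote=.022,player_remote=.020,card_box=.024,rook=.06,candle=.065,basket=.05,tray=.028,coaster=.005,cup=.062,plant=.06)
for n in("top","scene"):
    im,d=optics.get_image(n);P=cloud(n,d)
    tab=P[(abs(P[...,2])<.015)&(P[...,0]>.3)&(P[...,0]<.7)]; print(n,'table z',np.round(np.median(tab[:,2])*1000,1))
    for q,z in Z.items():
        r=pick(n,q,near[n].get(q))
        if r is None: print(q,'none');continue
        m=cv2.dilate(r['mask'].astype(np.uint8),np.ones((3,3)))>0
        print(q,rect(P,m,z-.006,z+.012), np.round(np.nanpercentile(P[m][:,2],95)*1000))
E
```

```text
top table z 2.0
tv_remote {'c': [432.5, 79.6], 'L': 140, 'W': 41, 'yaw': -4.1, 'med': [431.0, 80.0, 23.0], 'n': 737} 28.0
player_remote {'c': [312.9, -154.3], 'L': 100, 'W': 34, 'yaw': -84.7, 'med': [313.0, -154.0, 21.0], 'n': 444} 25.0
card_box {'c': [578.3, 11.0], 'L': 88, 'W': 62, 'yaw': 8.9, 'med': [578.0, 10.0, 25.0], 'n': 713} 30.0
rook {'c': [697.7, 130.6], 'L': 53, 'W': 52, 'yaw': -4.6, 'med': [698.0, 133.0, 64.0], 'n': 111} 67.0
candle {'c': [698.1, 130.6], 'L': 52, 'W': 52, 'yaw': 85.4, 'med': [697.0, 130.0, 65.0], 'n': 90} 68.0
basket {'c': [497.3, -330.4], 'L': 219, 'W': 194, 'yaw': 10.5, 'med': [496.0, -329.0, 50.0], 'n': 1018} 51.0
tray {'c': [446.6, 363.7], 'L': 210, 'W': 153, 'yaw': -6.6, 'med': [458.0, 367.0, 28.0], 'n': 773} 30.0
coaster {'c': [689.4, 0.2], 'L': 93, 'W': 93, 'yaw': 89.3, 'med': [688.0, 1.0, 6.0], 'n': 895} 11.0
cup {'c': [686.7, -124.8], 'L': 68, 'W': 68, 'yaw': 89.4, 'med': [693.0, -124.0, 63.0], 'n': 138} 65.0
plant {'c': [571.6, -134.0], 'L': 59, 'W': 57, 'yaw': -42.4, 'med': [572.0, -134.0, 62.0], 'n': 258} 68.0
scene table z -0.3
tv_remote {'c'
[... 337 characters left out ...]
': 33, 'W': 31, 'yaw': 0.5, 'med': [581.0, 132.0, 64.0], 'n': 134} 68.0
candle {'c': [697.8, 130.5], 'L': 56, 'W': 52, 'yaw': -46.3, 'med': [700.0, 130.0, 63.0], 'n': 139} 64.0
basket {'c': [498.0, -331.6], 'L': 221, 'W': 192, 'yaw': 10.1, 'med': [531.0, -338.0, 47.0], 'n': 917} 48.0
tray {'c': [446.5, 361.3], 'L': 215, 'W': 153, 'yaw': -6.6, 'med': [464.0, 362.0, 27.0], 'n': 690} 28.0
coaster {'c': [687.3, -0.6], 'L': 104, 'W': 97, 'yaw': -6.1, 'med': [691.0, -2.0, 4.0], 'n': 1048} 6.0
cup {'c': [686.7, -125.7], 'L': 69, 'W': 69, 'yaw': 12.4, 'med': [685.0, -124.0, 60.0], 'n': 211} 61.0
plant {'c': [606.6, -137.0], 'L': 106, 'W': 46, 'yaw': -1.9, 'med': [579.0, -136.0, 61.0], 'n': 226} 64.0
```

```bash
cat > go.py <<'E'
import sys; from h import *
# usage: go.py x y z yaw -> twist total (scaled), travel totals (scaled) in the tool axes after the twist
s=monitor.observe(); R=np.array(s['tool_rot']); p=np.array(s['position'])
def plan(p,R,x,y,z,yaw):
    a=np.degrees(np.arctan2(R[1,0],R[0,0])); t=((a-yaw)+180)%360-180
    c,sn=np.cos(np.radians(yaw)),np.sin(np.radians(yaw)); T=np.array([[c,sn,0],[sn,-c,0],[0,0,-1]])
    d=T.T@(np.array([x,y,z])-p)*10; print('pos',np.round(p,4),'yaw',round(a,1),'twist',round(t/180,4),'travel',np.round(d,3),'tilt',np.round(R[:,2],3)); return np.array([x,y,z]),T
if __name__=='__main__':
    v=[float(k) for k in sys.argv[1:]]
    print('t',s['time_s'],'F',np.round(s['ft_force'],1),'w',round(s['grip_width'],4),'gf',round(s['gripper_force'],1),'q',np.round(s['q']))
    for i in range(0,len(v),4): p,R=plan(p,R,*v[i:i+4])
E
python3 go.py .433 .079 .12 -4 .433 .079 .004 -4 .433 .079 .16 -4  .491 -.294 .16 10.3 .491 -.294 .012 10.3
```

```text
t 2.2 F [ 0.3 -0.5 -0.1] w 0.0854 gf 0.0 q [-88.  22.  74.  -0.  84. -12.]
pos [ 0.1333 -0.5336  0.1978] yaw 14.0 twist 0.1001 travel [ 2.563 -6.32   0.778] tilt [-0.  0. -1.]
pos [0.433 0.079 0.12 ] yaw -4.0 twist 0.0 travel [0.   0.   1.16] tilt [ 0.  0. -1.]
pos [0.433 0.079 0.004] yaw -4.0 twist 0.0 travel [ 0.    0.   -1.56] tilt [ 0.  0. -1.]
pos [0.433 0.079 0.16 ] yaw -4.0 twist -0.0794 travel [-0.096  3.774  0.   ] tilt [ 0.  0. -1.]
pos [ 0.491 -0.294  0.16 ] yaw 10.3 twist 0.0 travel [0.   0.   1.48] tilt [ 0.  0. -1.]
```

Candidates for the player remote in the top picture are the black one at (311,246), green ones at (212,286) and (480,258), and yellow ones at (338,289) and (400,302). I choose the black one at (311,246). The only long black one is tv_remote at (252,250), and the crop confirms both. The tv remote goes first.

Call:
{"method": "step_arm", "body": {"fingers": [-1,-1,-1,-1,-1,-1,-1,-1,-1,-1], "travel": [[0,0,0],[0,0,0],[0.2,-0.49,0],[0.2,-0.49,0],[0.2,-0.49,0],[0.2,-0.49,0],[0.2,-0.49,0],[0.2,-0.49,0],[0.2,-0.49,0],[0.2,-0.49,0]], "twist": [0.05,0.05,0,0,0,0,0,0,0,0], "force": 50}}

```text
time_s: 3.45
position: [0.3206, -0.1521, 0.1981]
tool_rot: [[0.998, -0.07, 0.001], [-0.07, -0.998, -0.001], [0.001, 0.001, -1.0]]
ft_force: [0.8, -0.8, -0.6]
grip_width: 0.0856
gripper_force: 0.0
```

Call:
{"method": "step_arm", "body": {"fingers": [-1,-1,-1,-1,-1,-1,-1], "travel": [[0.2,-0.49,0.1],[0.2,-0.49,0.1],[0.2,-0.49,0.1],[0.2,-0.49,0.1],[0.15,-0.4,0.2],[0,0,0.1],[0,0,0]], "twist": [0,0,0,0,0,0,0]}}

```text
time_s: 4.32
position: [0.4307, 0.0749, 0.1274]
tool_rot: [[0.998, -0.069, -0.002], [-0.069, -0.998, -0.0], [-0.001, 0.0, -1.0]]
ft_force: [0.3, -1.0, 0.7]
grip_width: 0.0853
gripper_force: 0.0
```

```bash
python3 go.py .433 .079 .06 -4 .433 .079 .004 -4
```

```text
t 4.325 F [ 0.3 -1.   0.7] w 0.0853 gf 0.0 q [-6. 15. 98. -0. 67. 88.]
pos [0.4307 0.0749 0.1274] yaw -4.0 twist 0.0002 travel [ 0.02  -0.042  0.674] tilt [-0.002 -0.    -1.   ]
pos [0.433 0.079 0.06 ] yaw -4.0 twist 0.0 travel [0.   0.   0.56] tilt [ 0.  0. -1.]
```

Call:
{"method": "step_arm", "body": {"fingers": [-1,-1,-1,-1,-1,0.6,0.6,0.6,0.6,0.6], "travel": [[0.02,-0.04,0.4],[0,0,0.4],[0,0,0.3],[0,0,0.13],[0,0,0],[0,0,0],[0,0,0],[0,0,0],[0,0,0],[0,0,0]], "twist": [0,0,0,0,0,0,0,0,0,0]}}

```text
time_s: 5.58
position: [0.4335, 0.0791, 0.0049]
tool_rot: [[0.998, -0.069, 0.0], [-0.069, -0.998, 0.0], [0.0, -0.0, -1.0]]
ft_force: [0.1, 0.2, 0.3]
grip_width: 0.0169
gripper_force: 0.0
```

```bash
python3 - <<'E'
from h import *
im,d=optics.get_image('scene'); cv2.imwrite('pics/s1.png',cv2.resize(im[150:290,270:480],None,fx=3.5,fy=3.5))
im,d=optics.get_image('top');P=cloud('top',d)
for r in models.trace('top','tv_remote'): print(r['confidence'],r['point'],rect(P,r['mask'],.016,.034))
E
```

```text
(no output)
```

View pics/s1.png

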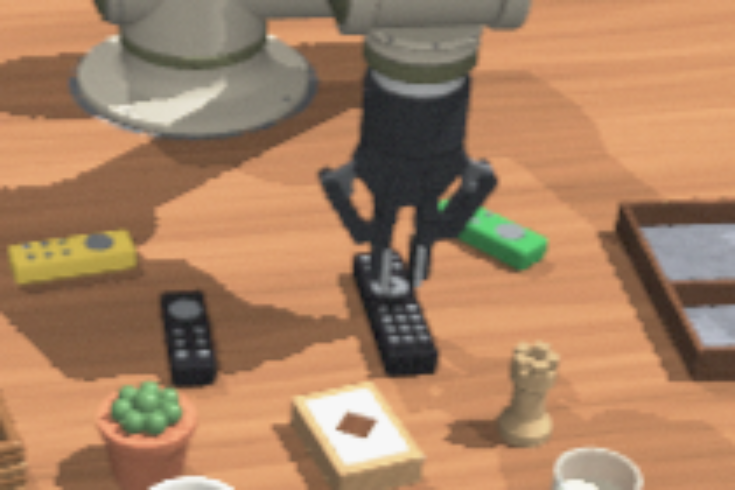

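The crop shows the fingers nearly shut. The left one appears over the keypad at about (388,285) in the crop and the right one beside the remote at (420,265), so the grasp missed. I'll measure the fingers and the remote in the depth.

```bash
python3 - <<'E'
from h import *
for n in('scene','top'):
    im,d=optics.get_image(n);P=cloud(n,d)
    for r in models.trace(n,'tv_remote')[:2]: print(n,r['confidence'],r['point'],rect(P,r['mask'],.012,.030))
    m=(abs(P[...,0]-.43)<.12)&(abs(P[...,1]-.08)<.08)
    for lo in np.arange(.005,.1,.01):
        k=m&(P[...,2]>lo)&(P[...,2]<lo+.01); p=P[k]
        if len(p): print(round(lo,3),len(p),'x',np.round(np.percentile(p[:,0],[2,50,98]),3),'y',np.round(np.percentile(p[:,1],[2,25,50,75,98]),3))
E
python3 go.py
```

```text
scene 0.8 [381.5, 240.9] {'c': [436.8, 77.6], 'L': 134, 'W': 40, 'yaw': -4.5, 'med': [457.0, 73.0, 21.0], 'n': 385}
0.005 79 x [0.371 0.497 0.504] y [0.055 0.057 0.062 0.075 0.09 ]
0.015 462 x [0.372 0.461 0.548] y [0.006 0.062 0.071 0.085 0.097]
0.025 9 x [0.473 0.542 0.549] y [0.004 0.017 0.022 0.031 0.076]
0.035 16 x [0.431 0.44  0.446] y [0.06  0.066 0.078 0.089 0.096]
0.045 38 x [0.428 0.441 0.448] y [0.059 0.064 0.088 0.092 0.099]
0.055 40 x [0.427 0.44  0.446] y [0.058 0.063 0.079 0.089 0.101]
0.065 46 x [0.425 0.44  0.447] y [0.057 0.063 0.088 0.091 0.101]
0.075 51 x [0.433 0.443 0.45 ] y [0.054 0.062 0.089 0.097 0.113]
0.085 113 x [0.422 0.442 0.449] y [0.039 0.053 0.068 0.107 0.119]
0.095 93 x [0.421 0.444 0.451] y [0.034 0.059 0.093 0.117 0.126]
0.005 212 x [0.318 0.493 0.546] y [0.001 0.015 0.034 0.09  0.155]
0.015 41 x [0.502 0.54  0.548] y [0.003 0.011 0.022 0.03  0.084]
0.025 46 x [0.531 0.542 0.55 ] y [0.002 0.013 0.02  0.029 0.035]
t 5.925 F [-0.5  0.6 -0.5] w 0.0173 gf 0.0 q [ -5.  26. 107.  -0.  47.  89.]
```

Call:
{"method": "step_arm", "body": {"fingers": [-1,-1,-1,-1,-1], "travel": [[0,0,0],[0,0,0],[0,0,0],[0,0,0],[0,0,0]], "twist": [0,0,0,0,0]}}

```text
time_s: 6.55
position: [0.4335, 0.0791, 0.0048]
tool_rot: [[0.998, -0.069, -0.0], [-0.069, -0.998, 0.0], [-0.0, -0.0, -1.0]]
ft_force: [0.9, 0.3, -0.9]
grip_width: 0.0853
gripper_force: 0.0
```

```bash
cat > fing.py <<'E'
from h import *
im,d=optics.get_image('scene');P=cloud('scene',d);s=monitor.observe();c=s['position'];print('tcp',np.round(c,4),s['grip_width'],np.round(s['ft_force'],1))
m=(abs(P[...,0]-c[0])<.03)&(abs(P[...,1]-c[1])<.08)
for lo in np.arange(c[2]-.01,c[2]+.08,.005):
    p=P[m&(P[...,2]>lo)&(P[...,2]<lo+.005)]
    if len(p): print(round(lo-c[2],3),len(p),'x',np.round(np.percentile(p[:,0],[2,50,98]),3),'y',np.round(np.percentile(p[:,1],[2,25,50,75,98]),3))
cv2.imwrite('pics/s2.png',cv2.resize(im[190:270,330:440],None,fx=6,fy=6))
E
python3 fing.py
```

```text
tcp [0.4335 0.0791 0.0048] 0.0849485995359181 [ 0.2 -0.3 -0.3]
-0.01 359 x [0.404 0.435 0.462] y [0.001 0.027 0.055 0.129 0.157]
-0.005 182 x [0.406 0.432 0.462] y [0.003 0.027 0.055 0.13  0.158]
0.0 10 x [0.406 0.436 0.457] y [0.057 0.058 0.059 0.06  0.061]
0.005 6 x [0.41  0.425 0.441] y [0.058 0.059 0.06  0.06  0.061]
0.01 38 x [0.405 0.435 0.463] y [0.057 0.06  0.069 0.081 0.094]
0.015 158 x [0.404 0.433 0.461] y [0.061 0.068 0.078 0.087 0.097]
0.02 1 x [0.424 0.424 0.424] y [0.093 0.093 0.093 0.093 0.093]
0.045 7 x [0.432 0.437 0.443] y [0.03  0.031 0.037 0.122 0.123]
0.05 13 x [0.432 0.441 0.449] y [0.027 0.033 0.121 0.123 0.133]
0.055 22 x [0.421 0.442 0.449] y [0.023 0.03  0.122 0.125 0.134]
0.06 18 x [0.433 0.442 0.447] y [0.024 0.03  0.122 0.125 0.134]
0.065 25 x [0.427 0.44  0.448] y [0.023 0.029 0.035 0.123 0.133]
0.07 24 x [0.425 0.439 0.449] y [0.022 0.03  0.123 0.127 0.134]
0.075 21 x [0.431 0.441 0.449] y [0.023 0.028 0.035 0.123 0.133]
```

View pics/s2.png

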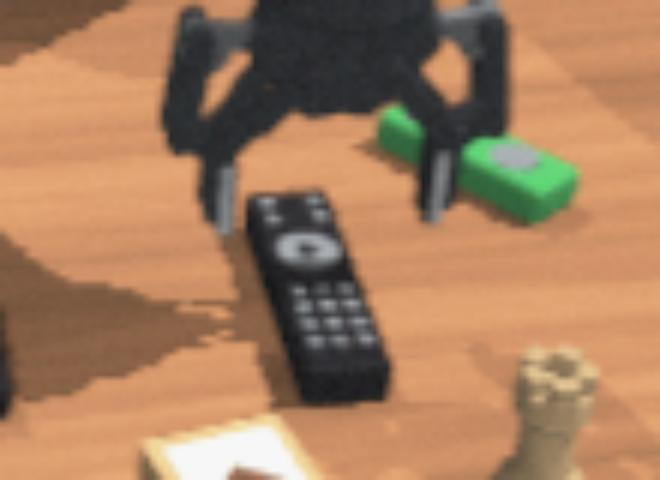

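The open fingertips stand about 45 mm above the reported TCP, where 13 mm was expected. The tool is therefore about 30 mm shorter than reported. Laterally it agrees within about 2 mm. I'll descend with that offset while watching the force.

Call:
{"method": "step_arm", "body": {"fingers": [-1,-1,-1,-1], "travel": [[0,0,0.1],[0,0,0.1],[0,0,0.05],[0,0,0]], "twist": [0,0,0,0]}}

```text
time_s: 7.1
position: [0.4332, 0.0791, -0.0207]
tool_rot: [[0.998, -0.069, -0.001], [-0.069, -0.998, 0.0], [-0.001, -0.0, -1.0]]
ft_force: [0.6, -0.9, 0.7]
grip_width: 0.0856
gripper_force: 0.0
```

```bash
python3 fing.py | tail -12
```

```text
0.02 223 x [0.406 0.431 0.462] y [0.002 0.026 0.054 0.126 0.157]
0.025 8 x [0.415 0.443 0.456] y [0.057 0.057 0.058 0.059 0.06 ]
0.03 7 x [0.425 0.441 0.456] y [0.057 0.058 0.058 0.059 0.06 ]
0.035 28 x [0.406 0.432 0.463] y [0.057 0.059 0.061 0.083 0.099]
0.04 167 x [0.405 0.435 0.462] y [0.06  0.068 0.078 0.088 0.096]
0.045 8 x [0.407 0.438 0.456] y [0.034 0.06  0.083 0.122 0.123]
0.05 14 x [0.433 0.442 0.449] y [0.027 0.034 0.122 0.123 0.13 ]
0.055 22 x [0.428 0.44  0.448] y [0.024 0.029 0.078 0.127 0.133]
0.06 19 x [0.428 0.44  0.447] y [0.024 0.03  0.122 0.123 0.135]
0.065 22 x [0.427 0.439 0.449] y [0.024 0.03  0.122 0.126 0.134]
0.07 22 x [0.425 0.44  0.449] y [0.023 0.029 0.122 0.124 0.133]
0.075 22 x [0.425 0.438 0.449] y [0.024 0.029 0.079 0.123 0.133]
```

Call:
{"method": "step_arm", "body": {"fingers": [-1,1,1,1,1,1,1,1], "travel": [[0,0,0.07],[0,0,0],[0,0,0],[0,0,0],[0,0,0],[0,0,0],[0,0,0],[0,0,0]], "twist": [0,0,0,0,0,0,0,0]}}

```text
time_s: 8.15
position: [0.4336, 0.0791, -0.0268]
tool_rot: [[0.998, -0.069, 0.001], [-0.069, -0.998, -0.0], [0.001, -0.0, -1.0]]
ft_force: [-2.0, -0.4, 5.6]
grip_width: 0.0387
gripper_force: 51.1
```

Call:
{"method": "step_arm", "body": {"fingers": [1,1,1,1,1,1,1,1,1,1], "travel": [[0,0,-0.2],[0,0,-0.5],[0,0,-0.5],[0,0,0],[0,0,0],[-0.01,0.45,0],[-0.01,0.45,0],[-0.01,0.45,0],[-0.01,0.45,0],[-0.01,0.45,0]], "twist": [0,0,0,-0.04,-0.04,0,0,0,0,0]}}

```text
time_s: 9.4
position: [0.4692, -0.1446, 0.0927]
tool_rot: [[0.984, 0.181, -0.0], [0.181, -0.984, 0.0], [-0.0, -0.0, -1.0]]
ft_force: [0.6, 0.6, -0.7]
grip_width: 0.0387
gripper_force: 50.9
```

Call:
{"method": "step_arm", "body": {"fingers": [1,1,1,1,1], "travel": [[-0.01,0.45,0],[-0.01,0.45,0],[-0.01,0.45,0],[0,0.17,0],[0,0,0]], "twist": [0,0,0,0,0]}}

```text
time_s: 10.02
position: [0.4936, -0.2932, 0.0923]
tool_rot: [[0.984, 0.18, -0.001], [0.18, -0.984, 0.001], [-0.0, -0.001, -1.0]]
ft_force: [-0.7, 1.3, -0.2]
grip_width: 0.0387
gripper_force: 50.9
```

```bash
python3 go.py .491 -.294 -.018 10.3; python3 - <<'E'
from h import *
near={'top':(311,246),'scene':(323,244)}
for n in('top','scene'):
    im,d=optics.get_image(n);P=cloud(n,d)
    for q,lo,hi in(('player_remote',.014,.03),('tv_remote',.05,.2),('basket',.044,.06)):
        r=pick(n,q,near[n] if q[0]=='p' else None)
        if r: print(n,q,r['point'],rect(P,r['mask'],lo,hi),np.round(im[r['mask']].mean(0)))
E
```

```text
t 10.025 F [-0.7  1.3 -0.2] w 0.0387 gf 50.9 q [-43.  30.  80.   0.  71.  37.]
pos [ 0.4936 -0.2932  0.0923] yaw 10.4 twist 0.0004 travel [-0.027  0.003  1.103] tilt [-0.001  0.001 -1.   ]
top player_remote [309.9, 246.1] {'c': [437.3, -81.7], 'L': 97, 'W': 34, 'yaw': -4.5, 'med': [438.0, -81.0, 21.0], 'n': 424} [77. 80. 93.]
top basket [424.0, 187.8] {'c': [497.4, -329.9], 'L': 219, 'W': 194, 'yaw': 10.2, 'med': [549.0, -381.0, 50.0], 'n': 474} [ 52.  87. 129.]
scene player_remote [324.3, 243.4] {'c': [436.9, -82.8], 'L': 102, 'W': 34, 'yaw': -4.3, 'med': [443.0, -84.0, 19.0], 'n': 298} [76. 75. 80.]
scene tv_remote [237.4, 229.8] {'c': [494.2, -289.8], 'L': 142, 'W': 42, 'yaw': 9.3, 'med': [519.0, -289.0, 140.0], 'n': 662} [69. 69. 71.]
scene basket [312.1, 273.2] {'c': [572.6, -136.1], 'L': 67, 'W': 64, 'yaw': -7.5, 'med': [588.0, -138.0, 49.0], 'n': 300} [ 93. 129. 154.]
```

Call:
{"method": "step_arm", "body": {"fingers": [1,1,1,1,1,1], "travel": [[-0.03,0.03,0.3],[0,0,0.3],[0,0,0.3],[0,0,0.15],[0,0,0.03],[0,0,0]], "twist": [0,0,0,0,0,0]}}

```text
time_s: 11.18
position: [0.4919, -0.2969, -0.0144]
tool_rot: [[0.983, 0.181, 0.001], [0.181, -0.983, -0.001], [0.001, 0.001, -1.0]]
ft_force: [0.9, 0.5, -0.3]
grip_width: 0.0385
gripper_force: 50.9
```

Call:
{"method": "step_arm", "body": {"fingers": [1,1,-0.2,-0.2,-0.2,-0.2,-0.2,-0.2,-0.2], "travel": [[0,0,0.03],[0,0,0],[0,0,0],[0,0,0],[0,0,0],[0,0,-0.1],[0,0,-0.3],[0,0,-0.5],[0,0,0]], "twist": [0,0,0,0,0,0,0,0,0]}}

```text
time_s: 12.3
position: [0.493, -0.298, 0.0761]
tool_rot: [[0.983, 0.181, 0.006], [0.181, -0.983, -0.005], [0.005, 0.006, -1.0]]
ft_force: [-0.7, 0.3, 0.4]
grip_width: 0.0512
gripper_force: 0.0
```

```bash
python3 go.py .438 -.0815 .0726 -4.4 .438 -.0815 -.027 -4.4  .438 -.0815 .09 -4.4 .504 -.3664 .09 10.3
```

```text
t 12.3 F [-0.7  0.3  0.4] w 0.0512 gf 0.0 q [-43.  31.  81.   0.  68.  37.]
pos [ 0.493  -0.298   0.0761] yaw 10.4 twist 0.0824 travel [-0.715 -2.116  0.035] tilt [ 0.006 -0.005 -1.   ]
pos [ 0.438  -0.0815  0.0726] yaw -4.4 twist 0.0 travel [0.    0.    0.996] tilt [ 0.  0. -1.]
pos [ 0.438  -0.0815 -0.027 ] yaw -4.4 twist 0.0 travel [ 0.    0.   -1.17] tilt [ 0.  0. -1.]
pos [ 0.438  -0.0815  0.09  ] yaw -4.4 twist -0.0817 travel [0.14  2.921 0.   ] tilt [ 0.  0. -1.]
```

Call:
{"method": "step_arm", "body": {"fingers": [-0.2,-0.2,-1,-1,-1,-1,-1,-1], "travel": [[0,0,0],[0,0,0],[-0.14,-0.42,0],[-0.14,-0.42,0],[-0.14,-0.42,0],[-0.14,-0.42,0],[-0.14,-0.43,0],[0,0,0]], "twist": [0.041,0.041,0,0,0,0,0,0]}}

```text
time_s: 13.3
position: [0.4363, -0.0785, 0.0718]
tool_rot: [[0.997, -0.072, -0.001], [-0.072, -0.997, 0.001], [-0.001, -0.001, -1.0]]
ft_force: [0.7, -1.3, -0.3]
grip_width: 0.0853
gripper_force: 0.0
```

```bash
python3 go.py .438 -.0815 -.027 -4.4
```

```text
t 13.3 F [ 0.7 -1.3 -0.3] w 0.0853 gf 0.0 q [-26.  20. 102.   0.  58.  69.]
pos [ 0.4363 -0.0785  0.0718] yaw -4.2 twist 0.0014 travel [0.019 0.029 0.988] tilt [-0.001  0.001 -1.   ]
```

Call:
{"method": "step_arm", "body": {"fingers": [-1,-1,-1,-1,1,1,1,1,1,1], "travel": [[0.02,0.03,0.4],[0,0,0.4],[0,0,0.19],[0,0,0],[0,0,0],[0,0,0],[0,0,0],[0,0,0],[0,0,0],[0,0,0]], "twist": [0,0,0,0,0,0,0,0,0,0]}}

```text
time_s: 14.55
position: [0.4397, -0.0843, -0.0263]
tool_rot: [[0.997, -0.075, 0.001], [-0.075, -0.997, -0.001], [0.001, 0.001, -1.0]]
ft_force: [-1.2, 0.1, 8.1]
grip_width: 0.0327
gripper_force: 50.1
```

Call:
{"method": "step_arm", "body": {"fingers": [1,1,1,1,1,1,1,1,1,1], "travel": [[0,0,-0.2],[0,0,-0.5],[0,0,-0.5],[0,0,0],[0,0,0],[0.02,0.48,0],[0.02,0.48,0],[0.02,0.48,0],[0.02,0.48,0],[0,0,0]], "twist": [0,0,0,-0.041,-0.041,0,0,0,0,0]}}

```text
time_s: 15.8
position: [0.4821, -0.2743, 0.0926]
tool_rot: [[0.984, 0.178, 0.001], [0.178, -0.984, -0.001], [0.0, 0.001, -1.0]]
ft_force: [0.3, 1.5, -1.1]
grip_width: 0.0325
gripper_force: 50.2
```

```bash
python3 go.py .505 -.369 .09 10.3; python3 - <<'E'
from h import *
for n in('top','scene'):
    im,d=optics.get_image(n);P=cloud(n,d)
    for q,lo,hi in(('player_remote',.1,.2),('tv_remote',.022,.05)):
        for r in models.trace(n,q)[:5]:
            x=rect(P,r['mask'],lo,hi)
            if x: print(n,q,r['point'],x,np.round(im[r['mask']].mean(0)))
E
```

```text
t 15.8 F [ 0.3  1.5 -1.1] w 0.0325 gf 50.2 q [-42.  28.  83.  -0.  69.  38.]
pos [ 0.4821 -0.2743  0.0926] yaw 10.3 twist -0.0002 travel [0.056 0.973 0.026] tilt [ 0.001 -0.001 -1.   ]
scene player_remote [248.1, 222.8] {'c': [481.2, -269.9], 'L': 99, 'W': 35, 'yaw': 10.0, 'med': [501.0, -268.0, 138.0], 'n': 379} [69. 68. 71.]
scene tv_remote [242.5, 260.9] {'c': [491.2, -296.3], 'L': 142, 'W': 40, 'yaw': 10.5, 'med': [499.0, -296.0, 29.0], 'n': 591} [81. 80. 82.]
```

Call:
{"method": "step_arm", "body": {"fingers": [1,1,1,1,1,1,1,1], "travel": [[0.03,0.5,0],[0.03,0.49,0],[0,0,0.3],[0,0,0.3],[0,0,0.3],[0,0,0.15],[0,0,0.03],[0,0,0]], "twist": [0,0,0,0,0,0,0,0]}}

```text
time_s: 17.1
position: [0.5062, -0.368, -0.0143]
tool_rot: [[0.983, 0.181, 0.001], [0.181, -0.983, -0.001], [0.001, 0.001, -1.0]]
ft_force: [0.5, -0.5, 0.6]
grip_width: 0.0325
gripper_force: 50.3
```

Call:
{"method": "step_arm", "body": {"fingers": [1,1,-0.05,-0.05,-0.05,-0.05,-0.05,-0.05,-0.05,-0.05], "travel": [[0,0,0.02],[0,0,0],[0,0,0],[0,0,0],[0,0,0],[0,0,-0.1],[0,0,-0.3],[0,0,-0.5],[0,0,-0.3],[0,0,0]], "twist": [0,0,0,0,0,0,0,0,0,0]}}

```text
time_s: 18.35
position: [0.5066, -0.3686, 0.106]
tool_rot: [[0.983, 0.181, 0.004], [0.181, -0.983, -0.004], [0.003, 0.005, -1.0]]
ft_force: [0.4, -0.3, -1.1]
grip_width: 0.0447
gripper_force: 0.0
```

```bash
python3 go.py .578 .010 .08 8.8 .578 .010 -.025 8.8 .578 .010 .09 8.8 .404 .368 .09 -6.6
```

```text
t 18.35 F [ 0.4 -0.3 -1.1] w 0.0447 gf 0.0 q [-47.  33.  70.   0.  76.  33.]
pos [ 0.5066 -0.3686  0.106 ] yaw 10.4 twist 0.0091 travel [ 1.284 -3.632  0.26 ] tilt [ 0.004 -0.004 -1.   ]
pos [0.578 0.01  0.08 ] yaw 8.8 twist 0.0 travel [0.   0.   1.05] tilt [ 0.  0. -1.]
pos [ 0.578  0.01  -0.025] yaw 8.8 twist 0.0 travel [ 0.    0.   -1.15] tilt [ 0.  0. -1.]
pos [0.578 0.01  0.09 ] yaw 8.8 twist 0.0856 travel [-2.14  -3.356  0.   ] tilt [ 0.  0. -1.]
```

Call:
{"method": "step_arm", "body": {"fingers": [-0.05,-1,-1,-1,-1,-1,-1,-1,-1,-1], "travel": [[0.16,-0.45,0],[0.16,-0.45,0],[0.16,-0.45,0],[0.16,-0.45,0],[0.16,-0.45,0],[0.16,-0.45,0],[0.16,-0.45,0],[0.16,-0.48,0],[0,0,0.3],[0,0,0]], "twist": [0.009,0,0,0,0,0,0,0,0,0]}}

```text
time_s: 19.6
position: [0.5737, 0.0115, 0.0705]
tool_rot: [[0.988, 0.154, -0.006], [0.154, -0.988, 0.001], [-0.005, -0.002, -1.0]]
ft_force: [-0.4, -0.7, -0.4]
grip_width: 0.0853
gripper_force: 0.0
```

```bash
python3 go.py .578 .010 -.025 8.8;  python3 - <<'E'
from h import *
n='scene'
im,d=optics.get_image(n);P=cloud(n,d)
for q,lo,hi in(('player_remote',.022,.04),('tv_remote',.022,.05),('card_box',.018,.035)):
        for r in models.trace(n,q)[:5]:
            x=rect(P,r['mask'],lo,hi)
            if x: print(n,q,r['point'],x,np.round(im[r['mask']].mean(0)))
E
```

```text
t 19.6 F [-0.4 -0.7 -0.4] w 0.0853 gf 0.0 q [-11.  31.  81.  -0.  68.  70.]
pos [0.5737 0.0115 0.0705] yaw 8.9 twist 0.0003 travel [0.041 0.021 0.955] tilt [-0.006  0.001 -1.   ]
scene player_remote [214.0, 268.6] {'c': [505.8, -368.3], 'L': 102, 'W': 32, 'yaw': 11.4, 'med': [511.0, -368.0, 27.0], 'n': 341} [81. 79. 79.]
scene tv_remote [241.2, 263.9] {'c': [504.8, -293.8], 'L': 181, 'W': 40, 'yaw': 10.5, 'med': [501.0, -296.0, 29.0], 'n': 610} [80. 80. 83.]
scene card_box [370.0, 274.8] {'c': [578.4, 8.6], 'L': 92, 'W': 62, 'yaw': 10.6, 'med': [583.0, 8.0, 24.0], 'n': 640} [157. 182. 201.]
```

Call:
{"method": "step_arm", "body": {"fingers": [-1,-1,-1,-1,1,1,1,1,1], "travel": [[0.03,0.02,0.3],[0,0,0.3],[0,0,0.3],[0,0,0.06],[0,0,0],[0,0,0],[0,0,0],[0,0,0],[0,0,0]], "twist": [0,0,0,0,0,0,0,0,0]}}

```text
time_s: 20.92
position: [0.5796, 0.0089, -0.0213]
tool_rot: [[0.988, 0.153, 0.003], [0.153, -0.988, -0.001], [0.003, 0.001, -1.0]]
ft_force: [0.0, -0.8, 7.0]
grip_width: 0.06
gripper_force: 54.8
```

Call:
{"method": "step_arm", "body": {"fingers": [1,1,1,1,1,1,1,1,1,1], "travel": [[0,0,-0.2],[0,0,-0.5],[0,0,-0.5],[0,0,0],[0,0,0],[-0.26,-0.42,0],[-0.26,-0.42,0],[-0.26,-0.42,0],[-0.26,-0.42,0],[-0.26,-0.42,0]], "twist": [0,0,0,0.043,0.043,0,0,0,0,0]}}

```text
time_s: 22.18
position: [0.4733, 0.2344, 0.0977]
tool_rot: [[0.993, -0.116, 0.001], [-0.116, -0.993, 0.0], [0.001, -0.001, -1.0]]
ft_force: [1.0, -0.7, -0.7]
grip_width: 0.0602
gripper_force: 54.7
```

```bash
python3 go.py .404 .368 .09 -6.6
```

```text
t 22.175 F [ 1.  -0.7 -0.7] w 0.0602 gf 54.7 q [ 13.  25.  87.   0.  68. 110.]
pos [0.4733 0.2344 0.0977] yaw -6.7 twist -0.0005 travel [-0.842 -1.248  0.077] tilt [ 0.001  0.    -1.   ]
```

Call:
{"method": "step_arm", "body": {"fingers": [1,1,1,1,1], "travel": [[-0.28,-0.42,0],[-0.28,-0.42,0],[-0.28,-0.41,0],[0,0,0.4],[0,0,0]], "twist": [0,0,0,0,0]}}

```text
time_s: 22.8
position: [0.4035, 0.3664, 0.0556]
tool_rot: [[0.993, -0.115, -0.004], [-0.115, -0.993, -0.002], [-0.004, 0.003, -1.0]]
ft_force: [0.1, 0.1, -0.6]
grip_width: 0.06
gripper_force: 54.9
```

```bash
python3 go.py .404 .368 -.016 -6.6;  python3 - <<'E'
from h import *
for n in('scene','top'):
  im,d=optics.get_image(n);P=cloud(n,d)
  for q,lo,hi in(('card_box',.05,.14),('tray',.022,.034),('rook',.054,.075),('candle',.058,.075)):
        for r in models.trace(n,q)[:2]:
            x=rect(P,r['mask'],lo,hi)
            if x: print(n,q,r['point'],x)
E
```

```text
t 22.8 F [ 0.1  0.1 -0.6] w 0.06 gf 54.9 q [ 30.  30.  87.  -0.  64. 126.]
pos [0.4035 0.3664 0.0556] yaw -6.6 twist -0.0001 travel [ 0.003 -0.016  0.716] tilt [-0.004 -0.002 -1.   ]
scene card_box [482.6, 198.3] {'c': [400.1, 364.1], 'L': 99, 'W': 69, 'yaw': -7.7, 'med': [425.0, 364.0, 99.0], 'n': 545}
scene tray [484.0, 235.8] {'c': [446.7, 363.0], 'L': 216, 'W': 154, 'yaw': -6.7, 'med': [468.0, 349.0, 26.0], 'n': 609}
scene candle [439.0, 297.3] {'c': [698.5, 129.5], 'L': 52, 'W': 51, 'yaw': -0.5, 'med': [708.0, 129.0, 62.0], 'n': 117}
top card_box [139.9, 253.0] {'c': [408.7, 343.9], 'L': 96, 'W': 44, 'yaw': 18.6, 'med': [428.0, 347.0, 104.0], 'n': 290}
top card_box [326.4, 195.4] {'c': [573.2, -133.5], 'L': 64, 'W': 63, 'yaw': 15.2, 'med': [572.0, -134.0, 60.0], 'n': 387}
top tray [154.4, 235.4] {'c': [446.2, 363.1], 'L': 210, 'W': 152, 'yaw': -6.2, 'med': [467.0, 321.0, 28.0], 'n': 520}
top rook [229.6, 195.6] {'c': [574.9, 135.0], 'L': 30, 'W': 28, 'yaw': 43.7, 'med': [575.0, 134.0, 64.0], 'n': 109}
top candle [233.7, 147.3] {'c': [698.6, 130.9], 'L': 53, 'W': 51, 'yaw': 8.4, 'med': [701.0, 130.0, 65.0], 'n': 90}
```

Call:
{"method": "step_arm", "body": {"fingers": [1,1,1,1,1], "travel": [[0.02,0,0.3],[0,0,0.25],[0,0,0.1],[0,0,0.04],[0,0,0]], "twist": [0,0,0,0,0]}}

```text
time_s: 23.92
position: [0.4073, 0.3668, -0.0117]
tool_rot: [[0.993, -0.116, 0.001], [-0.116, -0.993, 0.0], [0.001, -0.001, -1.0]]
ft_force: [0.7, 0.1, -0.6]
grip_width: 0.0603
gripper_force: 54.9
```

Call:
{"method": "step_arm", "body": {"fingers": [1,-0.8,-0.8,-0.8,-0.8,-0.8,-0.8,-0.8,-0.8], "travel": [[0,0,0.02],[0,0,0],[0,0,0],[0,0,0],[0,0,-0.1],[0,0,-0.3],[0,0,-0.5],[0,0,-0.4],[0,0,0]], "twist": [0,0,0,0,0,0,0,0,0]}}

```text
time_s: 25.05
position: [0.4083, 0.3675, 0.1194]
tool_rot: [[0.993, -0.116, 0.006], [-0.116, -0.993, 0.003], [0.006, -0.004, -1.0]]
ft_force: [-0.8, 0.5, -1.3]
grip_width: 0.0771
gripper_force: 0.0
```

```bash
python3 go.py .575 .132 .115 5 .575 .132 .008 5 .575 .132 .115 5 .505 .356 .115 5 
```

```text
t 25.05 F [-0.8  0.5 -1.3] w 0.0771 gf 0.0 q [ 30.  26.  82.   0.  72. 126.]
pos [0.4083 0.3675 0.1194] yaw -6.7 twist -0.0648 travel [1.456 2.491 0.044] tilt [ 0.006  0.003 -1.   ]
pos [0.575 0.132 0.115] yaw 5.0 twist 0.0 travel [0.   0.   1.07] tilt [ 0.  0. -1.]
pos [0.575 0.132 0.008] yaw 5.0 twist 0.0 travel [ 0.    0.   -1.07] tilt [ 0.  0. -1.]
pos [0.575 0.132 0.115] yaw 5.0 twist 0.0 travel [-0.502 -2.292  0.   ] tilt [ 0.  0. -1.]
```

Call:
{"method": "step_arm", "body": {"fingers": [-0.8,-0.8,-1,-1,-1,-1,-1,-1,-1], "travel": [[0,0,0],[0,0,0],[0.24,0.42,0],[0.24,0.42,0],[0.24,0.42,0],[0.24,0.42,0],[0.24,0.42,0],[0.24,0.4,0],[0,0,0]], "twist": [-0.032,-0.032,0,0,0,0,0,0,0]}}

```text
time_s: 26.18
position: [0.5725, 0.1272, 0.1147]
tool_rot: [[0.997, 0.081, -0.001], [0.081, -0.997, -0.0], [-0.001, 0.0, -1.0]]
ft_force: [0.4, 0.3, 0.2]
grip_width: 0.0856
gripper_force: 0.0
```

```bash
python3 go.py .575 .132 .005 5;  python3 - <<'E'
from h import *
for n in('scene','top'):
  im,d=optics.get_image(n);P=cloud(n,d)
  for q,lo,hi in(('card_box',.022,.04),('rook',.054,.075),):
        for r in models.trace(n,q)[:2]:
            x=rect(P,r['mask'],lo,hi)
            if x: print(n,q,r['point'],x)
E
```

```text
t 26.175 F [0.4 0.3 0.2] w 0.0856 gf 0.0 q [ 1. 29. 76. -0. 75. 86.]
pos [0.5725 0.1272 0.1147] yaw 4.6 twist -0.0021 travel [ 0.029 -0.046  1.097] tilt [-0.001 -0.    -1.   ]
scene card_box [476.8, 217.6] {'c': [406.6, 366.7], 'L': 92, 'W': 64, 'yaw': -7.4, 'med': [411.0, 363.0, 30.0], 'n': 424}
scene rook [419.2, 261.8] {'c': [577.4, 130.8], 'L': 28, 'W': 26, 'yaw': -3.6, 'med': [582.0, 129.0, 63.0], 'n': 106}
top card_box [145.5, 261.4] {'c': [405.8, 366.8], 'L': 88, 'W': 65, 'yaw': -5.7, 'med': [405.0, 366.0, 31.0], 'n': 755}
top card_box [325.1, 151.3] {'c': [687.5, -126.2], 'L': 60, 'W': 52, 'yaw': 23.8, 'med': [708.0, -127.0, 32.0], 'n': 62}
top rook [321.7, 152.4] {'c': [688.2, -124.6], 'L': 69, 'W': 67, 'yaw': 23.1, 'med': [696.0, -124.0, 62.0], 'n': 144}
```

Call:
{"method": "step_arm", "body": {"fingers": [-1,-1,-1,-1,1,1,1,1,1,1], "travel": [[0.03,-0.05,0.4],[0,0,0.4],[0,0,0.3],[0,0,0],[0,0,0],[0,0,0],[0,0,0],[0,0,0],[0,0,0],[0,0,0]], "twist": [0,0,0,0,0,0,0,0,0,0], "force": 30}}

```text
time_s: 27.72
position: [0.5748, 0.1349, 0.0068]
tool_rot: [[0.996, 0.084, 0.002], [0.084, -0.996, -0.0], [0.002, 0.0, -1.0]]
ft_force: [-0.8, -0.7, 6.9]
grip_width: 0.0307
gripper_force: 29.6
```

Call:
{"method": "step_arm", "body": {"fingers": [1,1,1,1,1,1,1,1,1,1], "travel": [[0,0,-0.1],[0,0,-0.3],[0,0,-0.4],[0,0,-0.2],[-0.1,-0.46,0],[-0.1,-0.46,0],[-0.1,-0.46,0],[-0.1,-0.46,0],[-0.1,-0.45,0],[0,0,0]], "twist": [0,0,0,0,0,0,0,0,0,0]}}

```text
time_s: 28.98
position: [0.5035, 0.3615, 0.106]
tool_rot: [[0.996, 0.088, -0.0], [0.088, -0.996, 0.0], [-0.0, -0.0, -1.0]]
ft_force: [0.4, -0.5, -0.4]
grip_width: 0.0307
gripper_force: 29.9
```

```bash
python3 go.py .505 .356 .014 5;  python3 - <<'E'
from h import *
for n in('scene','top'):
  im,d=optics.get_image(n);P=cloud(n,d)
  for q,lo,hi in(('rook',.07,.3),):
        for r in models.trace(n,q)[:2]:
            x=rect(P,r['mask'],lo,hi)
            if x: p=P[r['mask']];print(n,q,r['point'],x,np.nanpercentile(p[:,2],[2,98]))
  if n=='scene': cv2.imwrite('pics/s3.png',cv2.resize(im[130:290,400:600],None,fx=4,fy=3.7))
E
```

```text
t 28.975 F [ 0.4 -0.5 -0.4] w 0.0307 gf 29.9 q [ 25.  33.  71.   0.  76. 110.]
pos [0.5035 0.3615 0.106 ] yaw 5.1 twist 0.0004 travel [0.01  0.056 0.92 ] tilt [-0.  0. -1.]
scene rook [503.8, 202.5] {'c': [509.1, 361.5], 'L': 39, 'W': 28, 'yaw': -78.6, 'med': [514.0, 356.0, 130.0], 'n': 304} [0.09993337 0.16758176]
```

View pics/s3.png

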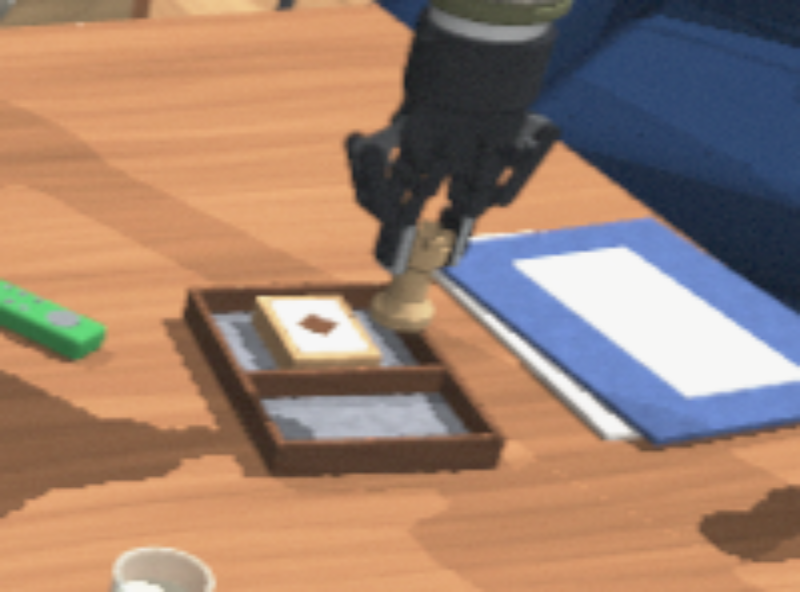

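```bash
python3 - <<'E'
from h import *
n='scene'
im,d=optics.get_image(n);P=cloud(n,d);r=models.trace(n,'rook')[0];m=r['mask'];p=P[m]
for lo in np.arange(.09,.175,.008):
    k=p[(p[:,2]>lo)&(p[:,2]<lo+.008)]
    if len(k): print(round(lo,3),len(k),'x',np.round(np.percentile(k[:,0],[5,50,95]),3),'y',np.round(np.percentile(k[:,1],[3,50,97]),3))
E
```

```text
0.098 37 x [0.501 0.519 0.524] y [0.339 0.347 0.368]
0.106 58 x [0.502 0.517 0.524] y [0.34  0.347 0.37 ]
0.114 39 x [0.5   0.513 0.52 ] y [0.342 0.349 0.367]
0.122 31 x [0.503 0.513 0.518] y [0.346 0.352 0.366]
0.13 27 x [0.507 0.514 0.518] y [0.346 0.353 0.365]
0.138 13 x [0.512 0.516 0.518] y [0.343 0.351 0.361]
0.146 24 x [0.515 0.52  0.523] y [0.346 0.354 0.366]
0.154 37 x [0.498 0.519 0.522] y [0.346 0.355 0.37 ]
0.162 50 x [0.495 0.512 0.521] y [0.347 0.361 0.372]
```

The picture shows the rook held near (410,290) above the small bay, tilted at most a few degrees. The cards lie flat in the large bay at (318,330).

Call:
{"method": "step_arm", "body": {"fingers": [1,1,1,1,1,1], "travel": [[0.01,0.04,0.4],[0,0,0.3],[0,0,0.15],[0,0,0.05],[0,0,0.02],[0,0,0]], "twist": [0,0,0,0,0,0]}}

```text
time_s: 30.02
position: [0.5068, 0.3552, 0.0147]
tool_rot: [[0.996, 0.084, 0.001], [0.084, -0.996, 0.001], [0.001, -0.001, -1.0]]
ft_force: [-0.2, -0.5, 0.0]
grip_width: 0.0308
gripper_force: 30.0
```

Call:
{"method": "step_arm", "body": {"fingers": [1,1,0.2,0.1,0,-0.2,-0.5,-0.5,-0.5,-0.5], "travel": [[0,0,0.02],[0,0,0],[0,0,0],[0,0,0],[0,0,0],[0,0,0],[0,0,0],[0,0,-0.2],[0,0,-0.4],[0,0,-0.5]], "twist": [0,0,0,0,0,0,0,0,0,0]}}

```text
time_s: 31.28
position: [0.5059, 0.3547, 0.1223]
tool_rot: [[0.996, 0.084, -0.002], [0.084, -0.996, -0.001], [-0.002, 0.001, -1.0]]
ft_force: [0.5, 0.6, 0.2]
grip_width: 0.064
gripper_force: 0.0
```

```bash
python3 go.py .6985 .1305 .115 5 .6985 .1305 -.012 5 .6985 .1305 .06 5  .6885 .000 .06 5
python3 - <<'E'
from h import *
for n in('scene','top'):
  im,d=optics.get_image(n);P=cloud(n,d)
  for q,lo,hi in(('rook',.03,.1),('candle',.058,.075),('coaster',.002,.012)):
        for r in models.trace(n,q)[:2]:
            x=rect(P,r['mask'],lo,hi)
            if x: p=P[r['mask']];print(n,q,r['point'],x,np.nanpercentile(p[:,2],[2,98]))
E
```

```text
t 31.275 F [0.5 0.6 0.2] w 0.064 gf 0.0 q [ 24.  32.  70.   0.  78. 109.]
pos [0.5059 0.3547 0.1223] yaw 4.8 twist -0.0009 travel [1.724 2.402 0.073] tilt [-0.002 -0.001 -1.   ]
pos [0.6985 0.1305 0.115 ] yaw 5.0 twist 0.0 travel [0.   0.   1.27] tilt [ 0.  0. -1.]
pos [ 0.6985  0.1305 -0.012 ] yaw 5.0 twist 0.0 travel [ 0.    0.   -0.72] tilt [ 0.  0. -1.]
pos [0.6985 0.1305 0.06  ] yaw 5.0 twist 0.0 travel [-0.213  1.291  0.   ] tilt [ 0.  0. -1.]
scene rook [493.6, 233.5] {'c': [510.3, 352.5], 'L': 31, 'W': 29, 'yaw': -77.3, 'med': [515.0, 350.0, 63.0], 'n': 196} [0.00839956 0.07414478]
scene candle [439.3, 299.0] {'c': [698.5, 130.4], 'L': 53, 'W': 52, 'yaw': -40.7, 'med': [699.0, 130.0, 62.0], 'n': 149} [0.00254696 0.06502672]
scene coaster [382.7, 309.8] {'c': [687.6, -0.8], 'L': 91, 'W': 88, 'yaw': -56.3, 'med': [690.0, -2.0, 4.0], 'n': 862} [-0.00043616  0.00675488]
top rook [151.1, 225.6] {'c': [503.9, 350.4], 'L': 26, 'W': 19, 'yaw': -52.4, 'med': [503.0, 347.0, 67.0], 'n': 65} [0.00876656 0.07843395]
top rook [230.7, 150.5] {'c': [697.2, 131.8], 'L': 53, 'W': 51, 'yaw': 67.4, 'med': [699.0, 132.0, 45.0], 'n': 360} [0.00721854 0.06876755]
top candle [230.8, 149.2] {'c': [698.2, 130.7], 'L': 52, 'W': 51, 'yaw': 75.0, 'med': [696.0, 129.0, 64.0], 'n': 88} [0.01664249 0.06885784]
top candle [326.2, 194.1] {'c': [571.3, -135.3], 'L': 51, 'W': 45, 'yaw': -1.2, 'med': [572.0, -134.0, 63.0], 'n': 219} [0.04619704 0.07073427]
top coaster [277.7, 158.0] {'c': [688.9, 0.5], 'L': 86, 'W': 83, 'yaw': -56.0, 'med': [688.0, -1.0, 6.0], 'n': 655} [-0.00049181  0.01283518]
```

Call:
{"method": "step_arm", "body": {"fingers": [-1,-1,-1,-1,-1,-1,-1,-1,-1], "travel": [[0.25,0.34,0],[0.25,0.34,0],[0.25,0.34,0],[0.25,0.34,0],[0.24,0.34,0],[0.24,0.34,0],[0.24,0.36,0],[0,0,0],[0,0,0]], "twist": [0,0,0,0,0,0,0,0,0]}}

```text
time_s: 32.8
position: [0.6974, 0.1308, 0.1209]
tool_rot: [[0.996, 0.085, -0.002], [0.085, -0.996, 0.0], [-0.002, -0.0, -1.0]]
ft_force: [0.0, 0.2, -0.0]
grip_width: 0.0855
gripper_force: 0.0
```

```bash
python3 go.py .6985 .1305 -.015 5; python3 fing.py | sed -n '1p;10,20p'
```

```text
t 32.8 F [ 0.   0.2 -0. ] w 0.0855 gf 0.0 q [ 1. 41. 52.  0. 87. 86.]
pos [0.6974 0.1308 0.1209] yaw 4.8 twist -0.0008 travel [0.01  0.003 1.359] tilt [-0.002  0.    -1.   ]
tcp [0.6974 0.1312 0.1213] 0.08523833689473692 [-0.7  0.7  0.3]
```

Call:
{"method": "step_arm", "body": {"fingers": [-1,-1,-1,-1,-1,1,1,1,1,1], "travel": [[0.01,0,0.4],[0,0,0.4],[0,0,0.4],[0,0,0.15],[0,0,0],[0,0,0],[0,0,0],[0,0,0],[0,0,0],[0,0,0]], "twist": [0,0,0,0,0,0,0,0,0,0], "force": 35}}

```text
time_s: 34.1
position: [0.6999, 0.1305, -0.0112]
tool_rot: [[0.996, 0.084, 0.003], [0.084, -0.996, 0.0], [0.003, 0.0, -1.0]]
ft_force: [-1.1, 0.5, 6.3]
grip_width: 0.0533
gripper_force: 37.1
```

Call:
{"method": "step_arm", "body": {"fingers": [1,1,1,1,1,1,1,1], "travel": [[0,0,-0.1],[0,0,-0.2],[0,0,-0.2],[0,0,0],[-0.07,0.43,0],[-0.07,0.43,0],[-0.07,0.43,0],[0,0,0]], "twist": [0,0,0,0,0,0,0,0]}}

```text
time_s: 35.1
position: [0.6884, -0.003, 0.0359]
tool_rot: [[0.997, 0.08, -0.002], [0.08, -0.997, -0.0], [-0.002, 0.0, -1.0]]
ft_force: [0.3, -0.0, -2.4]
grip_width: 0.053
gripper_force: 37.5
```

```bash
python3 go.py .6885 0 -.009 5
python3 - <<'E'
from h import *
for n in('scene','top'):
  im,d=optics.get_image(n);P=cloud(n,d)
  for q,lo,hi in(('candle',.08,.13),):
        for r in models.trace(n,q)[:2]:
            x=rect(P,r['mask'],lo,hi); p=P[r['mask']]
            print(n,q,r['point'],x,np.nanpercentile(p[:,2],[2,98]))
            for lo in np.arange(.04,.13,.01):
                k=p[(p[:,2]>lo)&(p[:,2]<lo+.01)]
                if len(k)>4:print(round(lo,3),len(k),'x',np.round(np.percentile(k[:,0],[5,50,95]),3),'y',np.round(np.percentile(k[:,1],[3,50,97]),3))
E
```

```text
t 35.1 F [ 0.3 -0.  -2.4] w 0.053 gf 37.5 q [-10.  43.  62.  -0.  74.  75.]
pos [ 0.6884 -0.003   0.0359] yaw 4.6 twist -0.0022 travel [ 0.004 -0.03   0.449] tilt [-0.002 -0.    -1.   ]
scene candle [383.9, 286.2] {'c': [688.5, 0.2], 'L': 56, 'W': 47, 'yaw': -22.1, 'med': [699.0, 0.0, 96.0], 'n': 527} [0.02210411 0.11197513]
0.04 25 x [0.686 0.706 0.713] y [-0.029 -0.014  0.018]
0.05 88 x [0.692 0.709 0.713] y [-0.029 -0.01   0.017]
0.06 81 x [0.695 0.709 0.713] y [-0.029 -0.011  0.017]
0.07 83 x [0.699 0.709 0.713] y [-0.029 -0.008  0.018]
0.08 171 x [0.663 0.684 0.713] y [-0.026 -0.001  0.018]
0.09 150 x [0.662 0.699 0.713] y [-0.026 -0.002  0.02 ]
0.1 153 x [0.663 0.702 0.713] y [-0.027  0.003  0.022]
0.11 52 x [0.664 0.701 0.713] y [-0.025  0.008  0.023]
```

Call:
{"method": "step_arm", "body": {"fingers": [1,1,1,1,1,1], "travel": [[0.02,-0.03,0.15],[0,0,0.15],[0,0,0.08],[0,0,0.02],[0,0,0.01],[0,0,0]], "twist": [0,0,0,0,0,0]}}

```text
time_s: 36.05
position: [0.6909, 0.0032, -0.0038]
tool_rot: [[0.996, 0.084, 0.001], [0.084, -0.996, -0.0], [0.001, 0.0, -1.0]]
ft_force: [-0.1, 0.4, -2.9]
grip_width: 0.0528
gripper_force: 37.5
```

Call:
{"method": "step_arm", "body": {"fingers": [1,1,1,-0.3,-0.4,-0.6,-0.8,-1,-1,-1], "travel": [[-0.01,0.03,0],[0,0,0.02],[0,0,0],[0,0,0],[0,0,0],[0,0,0],[0,0,0],[0,0,0],[0,0,-0.2],[0,0,-0.4]], "twist": [0,0,0,0,0,0,0,0,0,0]}}

```text
time_s: 37.3
position: [0.689, 0.0003, 0.0528]
tool_rot: [[0.996, 0.084, -0.004], [0.084, -0.996, 0.001], [-0.004, -0.001, -1.0]]
ft_force: [0.3, -0.5, 1.0]
grip_width: 0.0853
gripper_force: 0.0
```

Call:
{"method": "step_arm", "body": {"fingers": [-1,-1,-1,-1,-1,-1,-1,-1,-1,-1], "travel": [[0,0,-0.5],[0,0,-0.3],[-0.4,0,0],[-0.4,0,0],[-0.4,0,0],[-0.4,0,0],[-0.4,0,0],[-0.4,0,0],[0,0,0],[0,0,0]], "twist": [0,0,0,0,0,0,0,0,0,0]}}

```text
time_s: 38.55
position: [0.4517, -0.0203, 0.1342]
tool_rot: [[0.996, 0.084, 0.001], [0.084, -0.996, -0.0], [0.001, 0.001, -1.0]]
ft_force: [-0.1, -0.0, -0.3]
grip_width: 0.0856
gripper_force: 0.0
```

```bash
python3 - <<'E'
from h import *
near={'scene':dict(player_remote=(214,268)),'top':{}}
for n in('scene','top'):
  im,d=optics.get_image(n);P=cloud(n,d); cv2.imwrite(f'pics/{n}9.png',cv2.resize(im[110:340,80:520],None,fx=1.8,fy=1.8))
  for q,lo,hi in(('tv_remote',.022,.04),('player_remote',.022,.04),('card_box',.022,.04),('rook',.03,.1),('candle',.062,.085),('cup',.055,.07),('plant',.05,.08)):
        for r in models.trace(n,q)[:4]:
            x=rect(P,r['mask'],lo,hi)
            if x: p=P[r['mask']];print(n,q,np.round(r['point']),x,np.round(np.nanpercentile(p[:,2],98),3))
E
python3 go.py
```

```text
scene tv_remote [243. 261.] {'c': [491.1, -296.2], 'L': 142, 'W': 40, 'yaw': 10.4, 'med': [500.0, -296.0, 29.0], 'n': 601} 0.032
scene player_remote [213. 272.] {'c': [506.3, -367.7], 'L': 97, 'W': 32, 'yaw': 11.1, 'med': [510.0, -368.0, 27.0], 'n': 340} 0.03
scene card_box [476. 218.] {'c': [410.6, 365.9], 'L': 101, 'W': 65, 'yaw': -7.1, 'med': [408.0, 360.0, 30.0], 'n': 404} 0.033
scene rook [314. 274.] {'c': [595.3, -143.8], 'L': 111, 'W': 64, 'yaw': -21.4, 'med': [587.0, -138.0, 50.0], 'n': 522} 0.067
scene rook [491. 230.] {'c': [509.8, 352.5], 'L': 30, 'W': 29, 'yaw': -81.9, 'med': [515.0, 349.0, 62.0], 'n': 195} 0.074
scene candle [380. 300.] {'c': [687.9, -0.5], 'L': 55, 'W': 51, 'yaw': -16.0, 'med': [692.0, -1.0, 67.0], 'n': 169} 0.07
scene cup [327. 301.] {'c': [687.0, -126.1], 'L': 71, 'W': 66, 'yaw': -11.5, 'med': [694.0, -125.0, 60.0], 'n': 206} 0.062
scene plant [313. 275.] {'c': [577.4, -134.5], 'L': 63, 'W': 57, 'yaw': -49.3, 'med': [581.0, -136.0, 60.0], 'n': 280} 0.067
top tv_remote [390. 225.] {'c': [490.5, -295.2], 'L': 139, 'W': 41, 'yaw': 10.3, 'med': [488.0, -2
[... 527 characters left out ...]
24.0], 'n': 134} 0.027
top rook [151. 223.] {'c': [507.2, 355.5], 'L': 32, 'W': 29, 'yaw': -71.0, 'med': [507.0, 352.0, 70.0], 'n': 142} 0.079
top candle [328. 192.] {'c': [573.7, -132.6], 'L': 44, 'W': 43, 'yaw': -63.2, 'med': [574.0, -134.0, 65.0], 'n': 146} 0.07
top candle [281. 152.] {'c': [688.6, 0.4], 'L': 52, 'W': 49, 'yaw': -0.6, 'med': [678.0, -2.0, 70.0], 'n': 71} 0.074
top cup [323. 153.] {'c': [687.1, -123.5], 'L': 67, 'W': 65, 'yaw': -1.1, 'med': [696.0, -121.0, 62.0], 'n': 118} 0.067
top plant [328. 194.] {'c': [575.3, -133.3], 'L': 63, 'W': 62, 'yaw': -1.2, 'med': [572.0, -132.0, 60.0], 'n': 371} 0.07
t 39.35 F [ 0.3 -0.2  0.5] w 0.0853 gf 0.0 q [-18.  16.  95.   0.  69.  68.]
```

View pics/scene9.png

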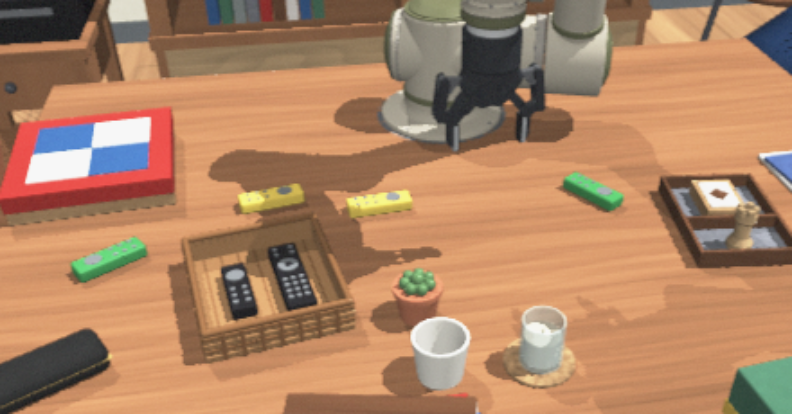

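The picture shows both remotes flat, keys up and side by side in the basket at (238,290) and (292,275). The cards lie in the large bay at (718,195), the rook stands in the small bay at (742,225), and the candle stands centred on the coaster at (542,340). The cup and plant have not moved.

```bash
python3 -c "
from rig import close_job; print(close_job())"
```

```text
the job is handed in; nothing more can be done
None
```

I finished the whole job and handed it in after about 39 s of robot time: both remotes are side by side in the basket, the cards and rook are in their bays, and the candle is upright on the coaster. In the last camera check the cup and plant stood where they were, and the gripper was open and clear of everything.

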